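Make up the handover pallet

TASK

First lift the tin of screws off the grey pallet and stand it on the round rubber mat, then push the empty pallet flat along the bench into whichever yellow bay has no black tray in it, squared up within the tape. Then stack all the white cases lying on the bench on the middle of the pallet in one straight, square column, their length along the pallet's longer side, right way up, large cases below the small ones. Do not lift the pallet, and leave the black tray, the brown tape roll and the heat sinks where they are.

Things in the scene. Friction and masses are not known exactly. Their poses are not given: they have to be found in the camera images.
- pallet: loose flat grey transport pallet (a slab with black feet strips), 130 mm along its x, 170 mm along its y, 25 mm high, about 0.6 kg, too wide to grip; a thin dark outline 68 x 118 mm is drawn round the centre of its top; origin at the centre of its underside. Starts in front of the robot between the bays, with the tin on it.
- tin: closed round metal tin of screws with a dark lid, diameter 60 mm, height 50 mm, about 0.25 kg; origin at the centre of its underside. Starts standing on the pallet.
- mat: round black rubber mat fixed to the bench outside one of the bays, diameter 90 mm, 4 mm thick; origin at the centre of its underside.
- bay_left: yellow taped rectangle on the bench to the robot's left, inside 150 x 190 mm (10 mm larger all round than the pallet); origin at its centre on the bench, x along its 150 mm side, y along its 190 mm side. Free unless a black component tray stands in it.
- bay_right: yellow taped rectangle on the bench to the robot's right, inside 150 x 190 mm (10 mm larger all round than the pallet); origin at its centre on the bench, x along its 150 mm side, y along its 190 mm side. Free unless a black component tray stands in it.
- tray_left: full flat black component tray, 120 x 150 x 45 mm, 2.5 kg, standing in the left bay; origin at the centre of its underside. Present in only some starts (None if absent); exactly one of the two trays is present.
- tray_right: full flat black component tray, 120 x 150 x 45 mm, 2.5 kg, standing in the right bay; origin at the centre of its underside. Present in only some starts (None if absent); exactly one of the two trays is present.
- large1: large closed flat white plastic device case, 110 x 60 x 36 mm long x wide x high, grey line round it, vents on top; origin at the centre of its underside, x along its length, y across its width, z up. Starts lying flat in the row beyond the pallet, roughly pointing at the robot; some cases are absent from a start (None).
- large2: large closed flat white plastic device case, 110 x 60 x 36 mm long x wide x high, grey line round it, vents on top; origin at the centre of its underside, x along its length, y across its width, z up. Starts lying flat in the row beyond the pallet, roughly pointing at the robot; some cases are absent from a start (None).
- large3: large closed flat white plastic device case, 110 x 60 x 36 mm long x wide x high, grey line round it, vents on top; origin at the centre of its underside, x along its length, y across its width, z up. Starts lying flat in the row beyond the pallet, roughly pointing at the robot; some cases are absent from a start (None).
- small1: small closed flat white plastic device case, 88 x 50 x 30 mm long x wide x high, grey line round it, vents on top; origin at the centre of its underside, x along its length, y across its width, z up. Starts lying flat in the row beyond the pallet, roughly pointing at the robot; some cases are absent from a start (None).
- small2: small closed flat white plastic device case, 88 x 50 x 30 mm long x wide x high, grey line round it, vents on top; origin at the centre of its underside, x along its length, y across its width, z up. Starts lying flat in the row beyond the pallet, roughly pointing at the robot; some cases are absent from a start (None).
- tape_roll: cardboard-brown ring of tape lying flat, diameter 84 mm, 24 mm high, outside the bay on the side away from the mat; origin under its centre. Leave it alone.
- heatsink1: finned aluminium heat sink, 50 x 32 x 24 mm, between the far ends of the row of cases, left of centre; origin under its centre. Leave it alone.
- heatsink2: finned aluminium heat sink, 50 x 32 x 24 mm, between the far ends of the row of cases, right of centre; origin under its centre. Leave it alone.
Things that resemble listed ones, but are neither listed nor needed, are in the scene too. What is shaped like the large2 but blue, orange or red is not meant.

How it is judged:
By the outcome, as a careful person would: the job done as asked, in the order asked, and still so for the second after the job is handed in, with the robot touching nothing.
Of tray_left, tray_right only 1 to 1 are there at a start; the rules pass over those that are not, and their reading is None.
Of large1, large2, large3, small1, small2 only 3 to 5 are there at a start; the rules pass over those that are not, and their reading is None.
At some moment in a run one of pallet, tin may be knocked a few centimetres aside while the robot is not near it.
Once in a run the grip may slacken for a moment while it holds something.
It also fails if it takes over 210 s, if anything falls off the work surface, if the arm or the gripper's body presses on something with over 40 N, if the wrist force passes 120 N, or if a joint passes its speed limit or range.

ROBOT

A 6-joint arm with a two-finger parallel gripper is mounted at the origin on the work surface. World frame = base frame: x ahead of the robot, y to its left, z up, the work surface at z = 0. Lengths are in m, angles in rad, forces in N, time in s.
With the tool pointing down it reaches from about 0.3 to 0.875 m from the base axis. Payload 6.4 kg.
Tool frame: the origin (TCP) lies on the centre line of the jaws, within the pads' length; the fingertips stand 8 mm ahead of it and the grasp point (between the pads) lies 11 mm behind it; z points along the fingers, y is the line along which they close (so a half turn about z gives the same grasp; the last joint's range is limited). The gripper opens to 85 mm and grips with 20 to 120 N. Pads are 22 mm wide; open, the fingers measure 114 mm over their backs; the gripper's body (76 mm by 85 mm) begins 54 mm behind the grasp point. The pads swing forward as they close: fully open they stand 13 mm farther back than shut.
Start: joints at [-1.514, 0.181, 1.607, -0, 1.354, -0.206], TCP at [0.149, -0.555, 0.239] pointing down, gripper open.
Joint ranges: [-2.99, 2.99], [-0.89, 2.07], [0.3, 2.58], [-1.14, 4.28], [0, 2.63], [-3.12, 3.12]. Speed limits (rad/s): [2.57, 2.57, 3.01, 3.14, 3.14, 3.14].

INTERFACE

Orientations are given as a unit quaternion [w, x, y, z].
In Python, from bench import ctrl gives the robot as it stands.
- The arm moves only by the shell command python3 -m handwheel 'ROWS' [OPENING]. ROWS is JSON, a list that holds one entry, the list of rows, each a list of 4 numbers: the shift along the tool's x, y, z each as a share of 20 cm, from -1 to 1, then the turn about the tool's z as a share of 1.5 rad, from -1 to 1. In form: [[[x, y, z, twist], ...]]. A call has 1 to 10 rows; each row is the pose to reach, as a shift and turn from the pose commanded when the call began, along the tool's axes at that moment; what a row does not reach only later rows make up. A row lasts 1/8 s, in which the tool goes at most 62.5 mm and 10.7 degrees, less where a joint would pass 70% of its speed; a pose out of reach is approached as far as the arm can. A call with a number of a shift or a turn outside -1 to 1 is refused whole. A call with a gripper value outside its range is refused whole. OPENING is the finger opening in mm, from 0 to 85.4, set as the call begins (- or left out, the last holds). The fingers move at their own pace and stop on an object; the grip force is fixed at half the most. Time passes only in rows, so rows that repeat a pose let the fingers close. It gives the time, the measured TCP pose, the force, the opening and the grip force at its end, in the units of the state.
- ctrl.get_obs(): the state, without advancing time (a new reading comes with each control period).
- ctrl.camera(name): name is "side" or "top"; returns a dict with "color" (400x640x3 uint8, red, green, blue), "range_z" (400x640 float32, m along the optical axis (not along the pixel's ray), 0 where there is no reading), "K" (3x3 intrinsics, pixels), "pose" (4x4, takes a point from camera to world coordinates). Camera axes: x right, y down, z forward; pixel columns grow to the right and rows downward; lengths in m; the calibration is good to about 2 mm. A picture is of the moment at which its call begins.
- ctrl.hand_in(): hands the job in; it is judged then, once.
The state is a dict: "time_s": time; "q": joint angles; "dq": joint speeds; "joint_efforts": joint torques, N m; "eef_pos": TCP position; "eef_rot": TCP orientation; "wrist_force": force on the tool from outside, world axes, zero at the start; "torque": the same for the moment, N m; "opening": opening from 0.0 (shut) to 1.0 (fully open); "grasp_force": force on a finger pad.
Only numpy, scipy, OpenCV 4.12 (cv2) and the standard library are available. Lean on these libraries where they do the work, as an engineer would, in place of code of your own. Each camera call takes 0.05 s, during which the arm holds its last target. There are 200 camera calls.

## Working session

There is one attempt and no reset: what is moved stays moved. The work goes in short steps, Python scripts to look and compute and a shell command to move; the robot and the scene stay as the last step left them, time stands still between calls to the robot, and variables do not carry over. Pictures are saved under pics/ and viewed, at most 14 in all, crops included, and the job is handed in when it is done.

```bash
ls; mkdir -p pics
cat > h.py <<'E'
import numpy as np,cv2
from bench import ctrl
def cam(n):
    c=ctrl.camera(n); return c
def save(c,f): cv2.imwrite('pics/'+f,c['color'][:,:,::-1])
def pts(c,u,v,z=None):
    u=np.asarray(u,float);v=np.asarray(v,float);K=c['K'];T=c['pose']
    d=np.stack([(u-K[0,2])/K[0,0],(v-K[1,2])/K[1,1],np.ones_like(u)],-1)@T[:3,:3].T
    o=T[:3,3]
    return o+d*((z-o[2])/d[...,2])[...,None]
def cloud(c):
    K=c['K'];T=c['pose'];r=c['range_z'];v,u=np.mgrid[:400,:640]
    p=np.stack([(u-K[0,2])/K[0,0]*r,(v-K[1,2])/K[1,1]*r,r],-1)
    return p@T[:3,:3].T+T[:3,3]
E
python3 - <<'E'
from h import *
for n in ('top','side'):
    c=cam(n); save(c,n+'0.png'); print(n,c['K'].round(1).tolist(),c['pose'].round(3).tolist())
    np.savez('/tmp/'+n+'0.npz',**c)
o=ctrl.get_obs(); print(o)
E
```

```text
pics
top [[494.9, 0.0, 322.0], [0.0, 494.9, 194.8], [0.0, 0.0, 1.0]] [[-0.025, -0.975, 0.222, 0.115], [-1.0, 0.023, -0.009, 0.087], [0.004, -0.222, -0.975, 1.625], [0.0, 0.0, 0.0, 1.0]]
side [[511.1, 0.0, 321.8], [0.0, 511.1, 198.8], [0.0, 0.0, 1.0]] [[0.933, -0.244, 0.265, 0.004], [-0.36, -0.649, 0.67, -1.038], [0.008, -0.721, -0.693, 1.223], [0.0, 0.0, 0.0, 1.0]]
{'time_s': 0.1, 'q': array([-1.51429666e+00,  1.81461483e-01,  1.60789862e+00,  1.15914428e-05,
        1.35383771e+00, -2.06325555e-01]), 'dq': array([-0.00190592, -0.0014274 , -0.00320137,  0.00145056,  0.00155417,
       -0.00109371]), 'joint_efforts': array([ 1.44856738e-03, -4.45875227e+01, -3.52236485e+01, -3.39474554e-04,
        4.06781139e-03,  1.21523037e-06]), 'eef_pos': array([ 0.14936857, -0.55475333,  0.23848175]), 'eef_rot': array([-7.99905461e-04,  9.91377627e-01,  1.31033420e-01,  6.57103839e-05]), 'wrist_force': array([-0.01979259, -0.00945969,  0.30082481]), 'torque': array([-0.00914541, -0.01787397,  0.00859918]), 'grasp_force': 0.0, 'opening': 0.999387747859374}
```

View pics/top0.png

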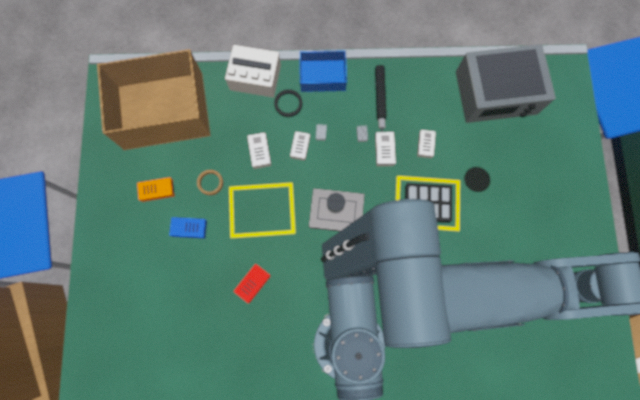

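View pics/side0.png

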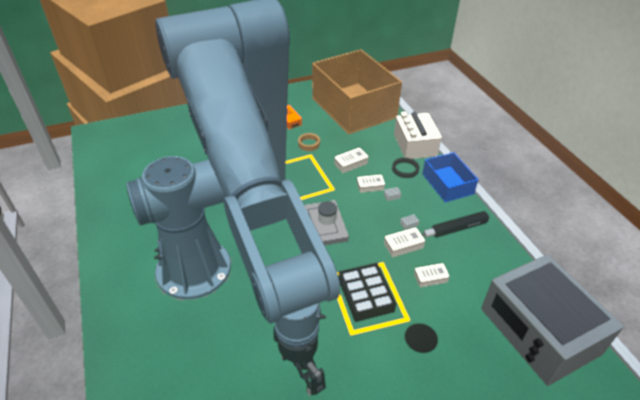

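The right bay holds the tray, around (430,203), so the left bay at (262,210) is free. The pallet is at (337,210) with the tin at (336,203), and the mat is at (477,179). There are four white cases: large at (259,149) and (385,148), small at (300,145) and (427,143).

```bash
cat >> h.py <<'E'
def comps(m,amin=40):
    n,l,s,c=cv2.connectedComponentsWithStats(m.astype(np.uint8)); 
    return [(l==i,s[i],c[i]) for i in range(1,n) if s[i][4]>=amin]
def rect(P):
    (cx,cy),(a,b),t=cv2.minAreaRect((P[:,:2]*1000).astype(np.float32))
    if a<b: a,b,t=b,a,t+90
    return np.round([cx,cy,a,b,(t+90)%180-90],1)
E
python3 - <<'E'
from h import *
for n in ('top','side'):
    c=dict(np.load('/tmp/'+n+'0.npz')); P=cloud(c); hsv=cv2.cvtColor(c['color'],cv2.COLOR_RGB2HSV); H,S,V=[hsv[:,:,i].astype(int) for i in range(3)]
    R=(P[:,:,0]>.3)&(P[:,:,0]<1)&(abs(P[:,:,1])<.55)&(c['range_z']>0)
    g=R&(H>60)&(H<90)&(S>100); print(n,'bench z',P[g][:,2].mean().round(4),P[g][:,2].std().round(4))
    for nm,m,am in (('white',(S<50)&(V>170)&(P[:,:,2]<.06),40),('yellow',(H>22)&(H<35)&(S>120)&(V>120),60),('grey',(S<60)&(V>90)&(V<170)&(P[:,:,2]<.09),60),('dark',(V<70)&(S<120)&(P[:,:,2]<.1),60),('brown',(H>5)&(H<22)&(S>70)&(P[:,:,2]<.04),30)):
        for k,s,ce in comps(R&m,am):
            Q=P[k]; zt=np.percentile(Q[:,2],90); T=Q[Q[:,2]>zt-.008]
            print(nm,ce.round(1),s[4],'z90',zt.round(4),'rectTop',rect(T),'all',rect(Q))
E
```

```text
top bench z -0.0001 0.0041
white [407.   53.2] 421 z90 0.0175 rectTop [ 990.8 -253.5  455.1   18.3  -90. ] all [ 990.8 -253.5  455.1   18.3  -90. ]
white [289.2  55.7] 67 z90 0.0169 rectTop [990.8 177.4  64.4  17.9  89.6] all [990.8 177.5  64.7  17.9  89.6]
white [213.7  58. ] 135 z90 0.0162 rectTop [992.2 449.7 125.   15.8 -89.1] all [990.6 450.8 121.   52.1  73.9]
white [320.7 131.5] 97 z90 0.0276 rectTop [700.5  72.   40.9  23.9  -1.4] all [704.2  71.3  47.9  26.9  -8.7]
white [426.7 142.6] 375 z90 0.0339 rectTop [ 651.6 -288.5   89.3   50.3   -8.6] all [ 657.7 -289.4  101.4   51.8   -8.4]
white [258.4 149.4] 559 z90 0.0405 rectTop [639.4 281.2 111.   59.1   8.9] all [645.4 285.2 124.3  65.2   9. ]
white [299.7 144.7] 380 z90 0.0345 rectTop [653.5 142.3  89.6  50.7 -13. ] all [657.2 144.7  95.7  56.9 -13.6]
white [385.4 147.8] 567 z90 0.0407 rectTop [ 6.350e+02 -1.455e+02  1.096e+02  6.020e+01 -6.000e-01] all [ 636.  -145.6  110.9   61.6   -1.3]
white [412.3 192.2] 59 z90 0.0446 rectTop [ 476.6 -225.6   36.7   17.8   -6.6] all [ 476.6 -225.6   36.7   17.8   -6.6]
white [423.4 192.
[... 6954 characters left out ...]
ark [459.9 223.6] 534 z90 0.0388 rectTop [ 839.3 -144.4  191.1   28.7   -1. ] all [ 840.  -145.2  193.3   32.6    1.4]
dark [366.3 299.5] 710 z90 0.0455 rectTop [ 441.3 -277.2  151.3  118.4   85.5] all [ 441.5 -277.6  152.6  118.7   85.9]
dark [504.2 313.7] 361 z90 0.0956 rectTop [ 734.  -504.1   89.6    7.4  -83.7] all [ 734.  -504.6   91.1    8.5  -84.1]
dark [420.9 337.8] 676 z90 0.0072 rectTop [ 525.5 -455.2   87.    80.8   60.7] all [ 525.5 -455.2   87.    80.8   60.7]
brown [366.3 121.5] 452 z90 0.0361 rectTop [803.2 477.4 254.9  92.  -11.7] all [806.7 481.3 257.8  93.1  -9.4]
brown [308.6 141.4] 180 z90 0.0259 rectTop [531.6 444.2  84.8  73.1  69.2] all [532.3 446.2  89.   73.1  69.2]
```

```bash
cat >> h.py <<'E'
def go(x,y,z,yaw=None):
    "shift in tool axes (shares of 20 cm) and twist share to reach world mm / deg"
    from scipy.spatial.transform import Rotation as R
    o=ctrl.get_obs(); r=R.from_quat(np.roll(o['eef_rot'],-1)); M=r.as_matrix()
    d=np.array([x,y,z])/1000-o['eef_pos']; cur=np.degrees(np.arctan2(M[1,0],M[0,0]))
    tw=0 if yaw is None else -np.radians((yaw-cur+180)%360-180)/1.5
    print('at',(o['eef_pos']*1000).round(1),'yaw',cur.round(2),'t',round(o['time_s'],1),'| rel',(M.T@d/.2).round(4),'twist',round(tw,4))
E
python3 -m handwheel '[[[0,0,0,0.1752],[0,0,0,0.1752],[0,0,0,0.1752]]]' 85
python3 -c "
from h import *
go(445,28,160,0)"
```

```text
time_s: 0.48
eef_pos: [0.1494, -0.555, 0.2388]
eef_rot: [-0.0, 1.0, 0.0, -0.0]
wrist_force: [-0.1, 0.2, 0.1]
opening: 0.993
grasp_force: 0.0
at [ 149.4 -555.   238.8] yaw 0.04 t 0.5 | rel [ 1.4804 -2.9134  0.3967] twist 0.0005
```

```bash
cat >> h.py <<'E'
def tin(n='top',c=None):
    c=c or cam(n); P=cloud(c); v=c['color'].max(2)
    for z0,z1 in ((.068,.084),(.045,.062)):
        m=(P[:,:,2]>z0)&(P[:,:,2]<z1)&(v<110)&(P[:,:,0]>.3)&(P[:,:,0]<.62)&(abs(P[:,:,1])<.55)
        for k,s,ce in comps(m,60): print(n,'tin?',z0,ce.round(),s[4],rect(P[k]))
E
python3 -m handwheel '[[[0.493,-0.971,0.132,0],[0.493,-0.971,0.132,0],[0.493,-0.971,0.132,0],[0.493,-0.971,0.132,0]]]'
python3 -m handwheel '[[[0.493,-0.971,0.132,0],[0.493,-0.971,0.132,0],[0.493,-0.971,0.132,0],[0.493,-0.971,0.132,0]]]'
python3 -m handwheel '[[[0.493,-0.971,0.132,0],[0.493,-0.971,0.132,0],[0.493,-0.971,0.132,0],[0.493,-0.971,0.132,0],[0.493,-0.971,0.132,0]]]'
python3 - <<'E'
from h import *
c=cam('side'); save(c,'side1.png'); tin('side',c)
P=cloud(c); e=ctrl.get_obs()['eef_pos']
m=(np.hypot(P[:,:,0]-e[0],P[:,:,1]-e[1])<.075)&(P[:,:,2]>.11)
print('low z',np.sort(P[m][:,2])[:25].round(3))
go(445,28,44,0)
E
```

```text
time_s: 0.98
eef_pos: [0.2488, -0.3581, 0.2121]
eef_rot: [-0.001, 1.0, 0.002, -0.0]
wrist_force: [-0.4, -1.1, 0.1]
opening: 0.993
grasp_force: 0.0
time_s: 1.48
eef_pos: [0.347, -0.1641, 0.186]
eef_rot: [-0.0, 1.0, 0.002, -0.0]
wrist_force: [0.1, -0.6, 0.4]
opening: 0.996
grasp_force: 0.0
time_s: 2.1
eef_pos: [0.4453, 0.0293, 0.1596]
eef_rot: [-0.0, 1.0, 0.003, -0.0]
wrist_force: [-0.8, -0.1, 0.9]
opening: 0.995
grasp_force: 0.0
side tin? 0.068 [327. 209.] 184 [443.2  27.5  57.   52.1  64. ]
low z [0.163 0.166 0.167 0.167 0.167 0.168 0.168 0.168 0.168 0.168 0.17  0.17
 0.171 0.171 0.171 0.171 0.171 0.171 0.172 0.172 0.172 0.172 0.173 0.174
 0.174]
at [445.   28.1 159.7] yaw 0.23 t 2.1 | rel [0.0007 0.0007 0.5787] twist 0.0027
```

View pics/side1.png

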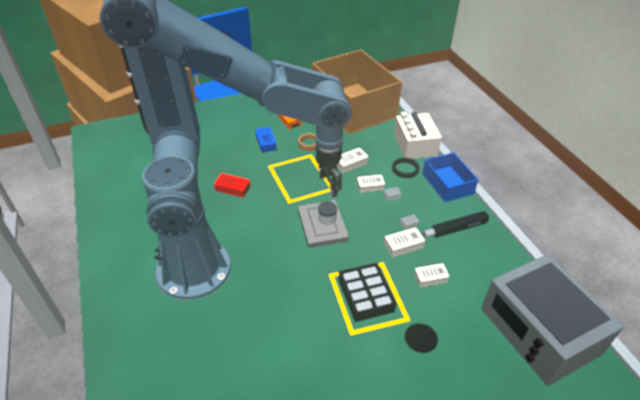

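The side view shows the open gripper above the tin at (327,209) and the rest of the scene unchanged. The open fingertips sit about 5 mm above the TCP.

```bash
python3 -m handwheel '[[[0,0,0.3,0],[0,0,0.5,0],[0,0,0.6,0],[0,0,0.62,0],[0,0,0.62,0]]]'
python3 -m handwheel '[[[0,0,0,0],[0,0,0,0],[0,0,0,0],[0,0,0,0],[0,0,0,0],[0,0,0,0]]]' 45
python3 -m handwheel '[[[0,0,-0.3,0],[0,0,-0.5,0],[0,0,-0.5,0],[0,0,-0.5,0]]]'
python3 -c "
from h import *
go(525.5,-454.5,140,0)"
```

```text
time_s: 2.78
eef_pos: [0.4455, 0.0266, 0.0367]
eef_rot: [0.0, 1.0, -0.0, 0.0]
wrist_force: [0.7, 0.4, 0.6]
opening: 0.996
grasp_force: 0.0
time_s: 3.52
eef_pos: [0.4463, 0.0272, 0.0376]
eef_rot: [0.0, 1.0, 0.0, 0.001]
wrist_force: [-2.0, 1.4, 8.7]
opening: 0.689
grasp_force: 63.6
time_s: 4.03
eef_pos: [0.4444, 0.0275, 0.1354]
eef_rot: [-0.0, 1.0, 0.0, -0.0]
wrist_force: [-0.6, 0.3, -3.6]
opening: 0.687
grasp_force: 66.0
at [444.4  27.5 135.4] yaw 0.01 t 4.0 | rel [ 0.4049  2.4101 -0.0237] twist 0.0001
```

```bash
python3 -m handwheel '[[[0.135,0.803,0,0],[0.135,0.803,0,0],[0.135,0.803,0,0],[0.135,0.803,0,0]]]'
python3 -m handwheel '[[[0.135,0.803,0,0],[0.135,0.803,0,0],[0.135,0.803,0,0],[0.135,0.803,0,0]]]'
python3 -m handwheel '[[[0.135,0.803,0,0],[0.135,0.803,0,0],[0.135,0.803,0,0],[0.135,0.803,0,0],[0.135,0.803,0,0]]]'
python3 -c "
from h import *
go(525.5,-454.5,20,0)"
```

```text
time_s: 4.53
eef_pos: [0.4713, -0.1353, 0.1341]
eef_rot: [-0.001, 1.0, -0.002, -0.001]
wrist_force: [-0.3, -0.1, -2.5]
opening: 0.692
grasp_force: 66.4
time_s: 5.03
eef_pos: [0.4985, -0.2949, 0.1342]
eef_rot: [-0.001, 1.0, -0.001, -0.001]
wrist_force: [-0.8, 0.7, -3.2]
opening: 0.688
grasp_force: 66.5
time_s: 5.65
eef_pos: [0.5259, -0.4516, 0.1342]
eef_rot: [-0.002, 1.0, 0.001, -0.001]
wrist_force: [-0.7, 1.6, -3.0]
opening: 0.691
grasp_force: 66.6
at [ 525.9 -451.6  134.2] yaw 0.07 t 5.7 | rel [-0.0008  0.0164  0.5712] twist 0.0008
```

```bash
python3 -m handwheel '[[[0,0.01,0.3,0],[0,0.012,0.5,0],[0,0.012,0.57,0],[0,0.012,0.57,0],[0,0.012,0.57,0]]]'
python3 - <<'E'
from h import *
c=cam('side');P=cloud(c)
e=ctrl.get_obs()['eef_pos']; tin('side',c)
m=(np.hypot(P[:,:,0]-e[0],P[:,:,1]-e[1])<.05)
d=(c['color'].max(2)<200)
print(np.histogram(P[m][:,2],np.arange(-.01,.1,.01)))
E
```

```text
time_s: 6.28
eef_pos: [0.5276, -0.4577, 0.0247]
eef_rot: [0.001, 1.0, 0.0, 0.001]
wrist_force: [0.7, -0.3, -1.7]
opening: 0.691
grasp_force: 66.6
side tin? 0.045 [420. 331.] 132 [ 510.1 -465.6   68.2   33.    84.1]
(array([105, 320,  22,  45,  40,  56,  75, 178,  32,  33]), array([-0.01,  0.  ,  0.01,  0.02,  0.03,  0.04,  0.05,  0.06,  0.07,
        0.08,  0.09]))
```

```bash
python3 -m handwheel '[[[0,0,0,0],[0,0,0.01,0],[0,0,0.01,0],[0,0,0.01,0]]]'
python3 -m handwheel '[[[0,0,0.01,0],[0,0,0.01,0],[0,0,0.01,0]]]'
```

```text
time_s: 6.82
eef_pos: [0.5261, -0.4568, 0.02]
eef_rot: [-0.0, 1.0, -0.0, -0.0]
wrist_force: [0.4, -0.6, -2.4]
opening: 0.69
grasp_force: 66.6
time_s: 7.2
eef_pos: [0.5262, -0.4568, 0.018]
eef_rot: [-0.0, 1.0, -0.0, -0.0]
wrist_force: [0.1, -0.2, -2.4]
opening: 0.69
grasp_force: 66.6
```

```bash
python3 -m handwheel '[[[0,0,0.01,0],[0,0,0.01,0]]]'
```

```text
time_s: 7.45
eef_pos: [0.5263, -0.4571, 0.0167]
eef_rot: [0.0, 1.0, 0.0, 0.0]
wrist_force: [-0.9, 1.0, 2.3]
opening: 0.693
grasp_force: 67.3
```

Contact with the mat. I'll release, rise, and look.

```bash
python3 -m handwheel '[[[0,0,0,0],[0,0,0,0],[0,0,0,0],[0,0,0,0],[0,0,0,0]]]' 85
python3 -m handwheel '[[[0,0,-0.3,0],[0,0,-0.5,0],[0,0,-0.7,0],[0,0,-0.7,0]]]'
python3 -m handwheel '[[[0,-0.4,0,0],[0,-0.8,0,0],[0,-0.8,0,0],[0,-0.8,0,0]]]'
cat >> h.py <<'E'
def topslab(c,z0,z1,box,sel=None):
    P=cloud(c); m=(P[:,:,2]>z0)&(P[:,:,2]<z1)&(P[:,:,0]>box[0])&(P[:,:,0]<box[1])&(P[:,:,1]>box[2])&(P[:,:,1]<box[3])
    m=cv2.morphologyEx(m.astype(np.uint8),cv2.MORPH_OPEN,np.ones((3,3)))
    return [(rect(P[k]),s[4],P[k].mean(0).round(4)) for k,s,ce in comps(m,60)]
def pallet(c,box=(.3,.58,-.15,.45)):
    hsv=cv2.cvtColor(c['color'],cv2.COLOR_RGB2HSV); P=cloud(c)
    m=(hsv[:,:,1]<70)&(hsv[:,:,2]>70)&(P[:,:,2]>.017)&(P[:,:,2]<.034)&(P[:,:,0]>box[0])&(P[:,:,0]<box[1])&(P[:,:,1]>box[2])&(P[:,:,1]<box[3])
    for k,s,ce in comps(m,200): 
        print('pallet?',ce.round(),s[4],rect(P[k]))
E
python3 - <<'E'
from h import *
for n in('top','side'):
    c=cam(n); save(c,n+'2.png'); pallet(c); print(n,'tin',topslab(c,.047,.062,(.4,.62,-.55,-.38)))
go(400,-110,130,90)
E
```

```text
time_s: 8.07
eef_pos: [0.5262, -0.4568, 0.016]
eef_rot: [-0.0, 1.0, -0.0, -0.0]
wrist_force: [0.3, -0.2, 0.5]
opening: 0.994
grasp_force: 0.0
time_s: 8.57
eef_pos: [0.5281, -0.459, 0.1613]
eef_rot: [0.003, 1.0, 0.0, 0.003]
wrist_force: [0.2, -0.9, 0.3]
opening: 0.998
grasp_force: 0.0
time_s: 9.07
eef_pos: [0.5258, -0.2937, 0.1549]
eef_rot: [-0.001, 1.0, 0.002, -0.001]
wrist_force: [0.0, -0.3, 0.5]
opening: 0.996
grasp_force: 0.0
pallet? [350. 201.] 497 [446.5   0.9 127.6  87.6  82.1]
top tin [(array([ 524.9, -458.1,   59. ,   56.2,   35.6]), np.int32(217), array([ 0.5239, -0.4582,  0.0538]))]
pallet? [322. 222.] 1572 [426.2  26.9 178.  132.1  82.8]
side tin [(array([ 523.7, -455.6,   61.5,   60.9,   26.6]), np.int32(403), array([ 0.5229, -0.4574,  0.0541]))]
at [ 526.2 -296.9  155.6] yaw 0.04 t 9.2 | rel [-0.63   -0.9349  0.1283] twist -1.0467
```

View pics/side2.png

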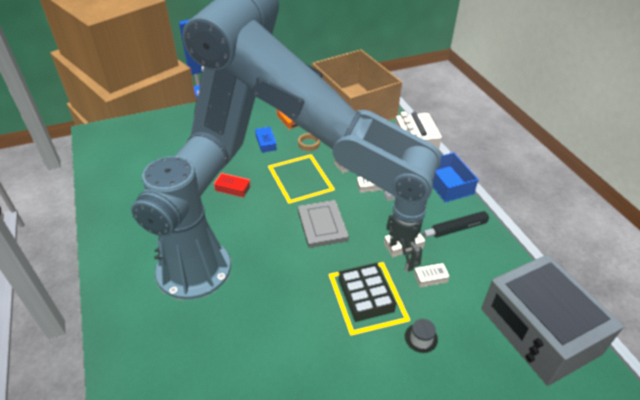

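The tin stands upright on the mat at (422,335), within 3 mm of its centre, and the pallet at (323,222) is clear. Next I'll go behind the pallet's near-right end with the jaws open, which gives a wide two-point pusher.

```bash
python3 -m handwheel '[[[-0.2,-0.3,0,-0.12],[-0.4,-0.6,0,-0.24],[-0.53,-0.9,0.1,-0.36],[-0.53,-0.935,0.1,-0.48],[-0.53,-0.935,0.1,-0.6],[-0.53,-0.935,0.1,-0.72],[-0.53,-0.935,0.1,-0.84],[-0.53,-0.935,0.1,-0.96],[-0.53,-0.935,0.1,-1],[-0.53,-0.935,0.1,-1]]]' 85
python3 -m handwheel '[[[0,0,0,-0.073],[0,0,0,-0.073]]]'
python3 -c "
from h import *
go(422,-108,4,92.3)"
```

```text
time_s: 10.42
eef_pos: [0.4205, -0.1111, 0.136]
eef_rot: [0.0, 0.732, 0.681, -0.0]
wrist_force: [-0.3, -0.5, 0.9]
opening: 0.993
grasp_force: 0.0
time_s: 10.68
eef_pos: [0.4203, -0.1105, 0.136]
eef_rot: [0.0, 0.694, 0.72, -0.0]
wrist_force: [0.4, -0.2, 1.2]
opening: 0.997
grasp_force: 0.0
at [ 420.3 -110.5  136. ] yaw 92.05 t 10.7 | rel [0.0124 0.0089 0.6602] twist -0.0029
```

```bash
python3 -m handwheel '[[[0,0,0.3,-0.003],[0,0,0.5,-0.003],[0,0,0.6,-0.003],[0,0,0.65,-0.003],[0,0,0.65,-0.003],[0,0,0.655,-0.003]]]'
python3 -m handwheel '[[[0.05,0,0,0],[0.1,0,0,0],[0.15,0,0,0],[0.2,0,0,0],[0.25,0,0,0],[0.3,0,0,0],[0.35,0,0,0]]]'
python3 - <<'E'
from h import *
c=cam('side'); save(c,'side3.png'); pallet(c); go(422,50,4,92.3)
E
```

```text
time_s: 11.42
eef_pos: [0.4211, -0.1104, 0.006]
eef_rot: [0.001, 0.692, 0.722, 0.0]
wrist_force: [0.3, -0.1, -0.3]
opening: 0.995
grasp_force: 0.0
time_s: 12.3
eef_pos: [0.4176, -0.0395, 0.0053]
eef_rot: [0.0, 0.692, 0.722, 0.0]
wrist_force: [1.6, -4.3, 0.2]
opening: 0.995
grasp_force: 1.9
pallet? [303. 212.] 522 [389.9  59.8 176.8  84.2  87. ]
at [416.9 -38.4   5.1] yaw 92.49 t 12.3 | rel [0.4405 0.0447 0.0056] twist 0.0022
```

View pics/side3.png

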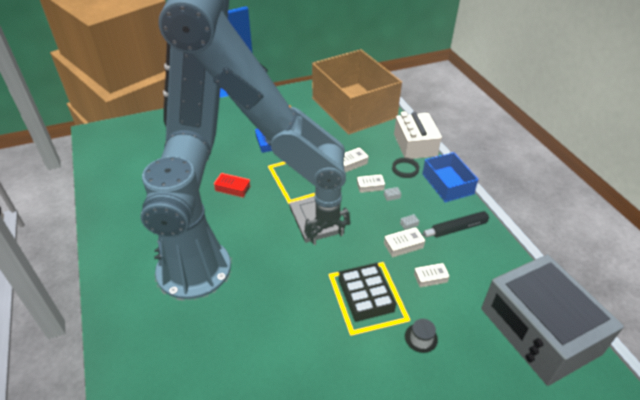

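The pallet is moving and squaring to the fingers at (305,215). The push force is about 4 N.

```bash
python3 -m handwheel '[[[0.1,0.012,0,0],[0.2,0.024,0,0],[0.3,0.036,0,0],[0.4,0.048,0,0],[0.5,0.06,0,0],[0.6,0.072,0,0],[0.7,0.084,0,0],[0.8,0.096,0,0],[0.88,0.105,0,0],[0.95,0.114,0,0]]]'
python3 -m handwheel '[[[0,0,0,0],[-0.15,0,0,0],[-0.15,0,-0.3,0],[-0.15,0,-0.6,0]]]'
python3 -m handwheel '[[[-0.5,0,0,0],[-1,0,0,0],[-1,0,0,0],[-1,0,0,0]]]'
python3 - <<'E'
from h import *
for n in('top','side'):
    c=cam(n); save(c,n+'4.png'); pallet(c)
go(330,240,130,2.3)
E
```

```text
time_s: 13.6
eef_pos: [0.4311, 0.1509, 0.0051]
eef_rot: [-0.0, 0.691, 0.723, -0.001]
wrist_force: [-0.5, -7.0, 3.9]
opening: 0.99
grasp_force: 3.6
time_s: 14.1
eef_pos: [0.4313, 0.1205, 0.1251]
eef_rot: [-0.002, 0.692, 0.722, -0.001]
wrist_force: [0.9, 0.8, 0.4]
opening: 0.998
grasp_force: 0.0
time_s: 14.6
eef_pos: [0.4413, -0.082, 0.1251]
eef_rot: [-0.0, 0.693, 0.721, -0.0]
wrist_force: [-0.9, 0.5, -0.2]
opening: 0.994
grasp_force: 0.0
pallet? [270. 212.] 1958 [424.7 246.1 170.  131.2 -87.4]
pallet? [299. 179.] 1241 [422.6 248.2 182.9 133.2 -86.7]
at [441.1 -79.7 124.7] yaw 92.3 t 14.7 | rel [ 1.6197 -0.4909 -0.0244] twist 1.0472
```

View pics/top4.png

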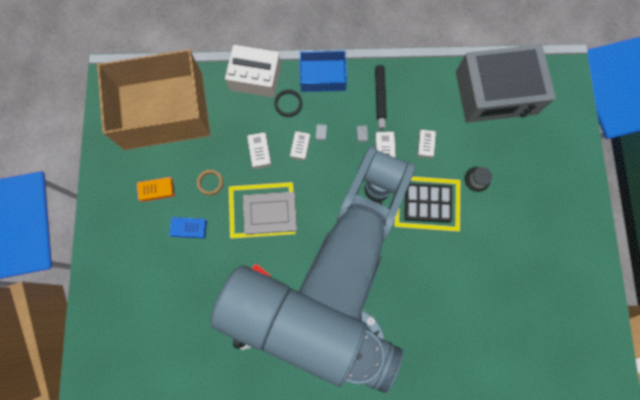

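The pallet, at (270,212) and roughly (424,247) mm, is nearly square in the left bay. It needs about +15 mm in x and +29 mm in y. I'll push in x first.

```bash
python3 -m handwheel '[[[0.25,-0.1,0,0.12],[0.5,-0.2,0,0.24],[0.75,-0.3,0,0.36],[0.9,-0.5,0,0.48],[0.9,-0.6,0,0.6],[0.9,-0.65,0,0.72],[0.9,-0.65,0,0.84],[0.9,-0.65,0,0.96],[0.9,-0.65,0,1],[0.9,-0.65,0,1]]]'
python3 -m handwheel '[[[0,-0.3,0,0.047],[0,-0.6,0,0.047],[0,-0.75,0,0.047],[0,-0.75,0,0.047]]]'
python3 -c "
from h import *
go(318,248,6,2.4)"
```

```text
time_s: 15.95
eef_pos: [0.3029, 0.0966, 0.1247]
eef_rot: [-0.0, 0.998, 0.058, -0.001]
wrist_force: [-1.0, -0.6, 0.1]
opening: 0.996
grasp_force: 0.0
time_s: 16.45
eef_pos: [0.2854, 0.2463, 0.1248]
eef_rot: [-0.0, 1.0, 0.025, -0.001]
wrist_force: [-0.4, -0.5, -0.5]
opening: 0.996
grasp_force: 0.0
at [285.4 246.3 124.8] yaw 2.87 t 16.4 | rel [ 1.639e-01 -3.000e-04  5.937e-01] twist 0.0054
```

```bash
python3 -m handwheel '[[[0.1,0,0.2,0.005],[0.15,0,0.4,0.005],[0.15,0,0.55,0.005],[0.15,0,0.594,0.005],[0.15,0,0.594,0.005],[0.15,0,0.594,0.005]]]'
python3 -m handwheel '[[[0.05,0,0,0],[0.1,0,0,0],[0.14,0,0,0],[0.18,0,0,0],[0.21,0,0,0],[0.22,0,0,0],[0.225,0,0,0]]]'
python3 -c "
from h import *
go(362.5,248,6,2.4)"
```

```text
time_s: 17.2
eef_pos: [0.3178, 0.2459, 0.0074]
eef_rot: [-0.0, 1.0, 0.018, 0.001]
wrist_force: [-0.2, 0.0, 0.7]
opening: 0.995
grasp_force: 0.0
time_s: 18.08
eef_pos: [0.3593, 0.2468, 0.0056]
eef_rot: [0.001, 1.0, 0.018, -0.003]
wrist_force: [-10.7, -0.2, 8.9]
opening: 0.999
grasp_force: 5.2
at [359.3 246.8   5.6] yaw 2.06 t 18.1 | rel [ 0.016  -0.0056 -0.0023] twist -0.004
```

```bash
python3 -m handwheel '[[[0,0,0,0],[-0.15,0,0,0],[-0.2,0,-0.3,0],[-0.2,0,-0.6,0],[-0.2,0,-0.6,0]]]'
python3 -m handwheel '[[[0,0.25,0,-0.12],[0,0.5,0,-0.24],[0,0.75,0,-0.36],[0.05,0.95,0,-0.48],[0.15,0.95,0,-0.6],[0.3,0.95,0,-0.72],[0.4,0.95,0,-0.84],[0.55,0.95,0,-0.96],[0.6,0.95,0,-1],[0.6,0.95,0,-1]]]'
python3 - <<'E'
from h import *
for n in('top','side'):
    c=cam(n); pallet(c)
    P=cloud(c); hsv=cv2.cvtColor(c['color'],cv2.COLOR_RGB2HSV);H,S,V=cv2.split(hsv)
    y=(H>22)&(H<35)&(S>120)&(V>110)&(P[:,:,1]>.1)&(P[:,:,1]<.42)&(P[:,:,0]>.3)
    v,u=np.nonzero(y); print(n,'bay',rect(pts(c,u,v,0.001)))
go(430,125,6,92.3)
E
```

```text
time_s: 18.7
eef_pos: [0.3257, 0.2473, 0.1312]
eef_rot: [-0.002, 1.0, 0.018, 0.005]
wrist_force: [1.1, 0.1, -0.7]
opening: 0.997
grasp_force: 0.0
time_s: 19.95
eef_pos: [0.4486, 0.0601, 0.1252]
eef_rot: [-0.001, 0.72, 0.694, -0.001]
wrist_force: [-0.8, -0.1, 0.5]
opening: 1.0
grasp_force: 0.0
pallet? [270. 209.] 1945 [435.8 245.9 171.1 132.3 -87.7]
top bay [438.6 275.9 216.1 176.7 -87.4]
pallet? [299. 180.] 910 [434.  248.5 182.8 133.2 -87.5]
side bay [438.  277.  219.2 177.  -87.5]
at [447.7  60.3 125.3] yaw 87.82 t 20.1 | rel [ 0.3199 -0.0994  0.5969] twist -0.0521
```

```bash
python3 -m handwheel '[[[0.1,-0.02,0.2,-0.054],[0.25,-0.04,0.4,-0.054],[0.32,-0.055,0.55,-0.054],[0.32,-0.055,0.597,-0.054],[0.32,-0.055,0.597,-0.054],[0.32,-0.055,0.597,-0.054]]]'
python3 -m handwheel '[[[0.05,0,0,0],[0.1,0,0,0],[0.13,0.003,0,0],[0.16,0.008,0,0],[0.19,0.013,0,0],[0.22,0.018,0,0],[0.245,0.024,0,0],[0.255,0.026,0,0],[0.255,0.026,0,0]]]'
python3 -c "
from h import *
go(438,179,6,92.5)"
```

```text
time_s: 20.8
eef_pos: [0.4412, 0.1241, 0.0081]
eef_rot: [0.001, 0.691, 0.723, 0.001]
wrist_force: [0.0, 0.8, -0.4]
opening: 0.996
grasp_force: 0.0
time_s: 21.92
eef_pos: [0.4428, 0.1755, 0.0071]
eef_rot: [0.0, 0.69, 0.724, -0.001]
wrist_force: [0.2, -5.3, 3.9]
opening: 0.994
grasp_force: 2.4
at [442.8 175.5   7.1] yaw 92.71 t 21.9 | rel [ 0.0186 -0.0232  0.0053] twist 0.0025
```

```bash
python3 -m handwheel '[[[0.01,0,0,0],[-0.2,0,0,0],[-0.4,0,0,0],[-0.4,0,0,0]]]'
python3 - <<'E'
from h import *
c=cam('top'); save(c,'top5.png'); pallet(c); pallet(cam('side'))
go(438,179,6,92.5)
E
```

```text
time_s: 22.42
eef_pos: [0.4468, 0.0943, 0.0069]
eef_rot: [0.0, 0.692, 0.722, 0.0]
wrist_force: [-0.4, -0.0, 0.6]
opening: 0.995
grasp_force: 0.0
pallet? [262. 209.] 1952 [438.6 270.6 170.  131.7 -87.2]
pallet? [295. 173.] 858 [433.7 276.  178.1 127.8 -87.5]
at [446.5  96.    6.9] yaw 92.57 t 22.5 | rel [ 0.4165 -0.0237  0.0045] twist 0.0009
```

View pics/top5.png

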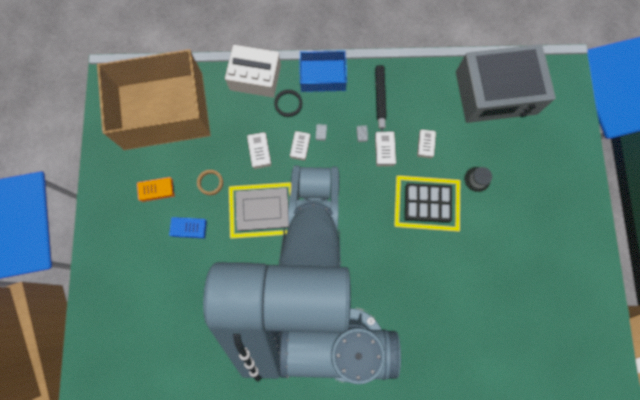

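The pallet, at (262,210), is inside the tape and needs about 4 mm more in y.

```bash
python3 -m handwheel '[[[0.2,0,0,0],[0.36,0,0,0],[0.4,0,0,0],[0.42,0,0,0],[0.432,0,0,0],[0.436,0,0,0],[0.436,0,0,0]]]'
python3 -m handwheel '[[[0,0,0,0],[-0.2,0,0,0],[-0.25,0,-0.3,0],[-0.4,0,-0.6,0],[-0.7,0,-0.65,0],[-1,0,-0.65,0],[-1,0,-0.65,0]]]'
python3 - <<'E'
from h import *
for n in('top','side'):
    c=cam(n); pallet(c)
    P=cloud(c); hsv=cv2.cvtColor(c['color'],cv2.COLOR_RGB2HSV);H,S,V=cv2.split(hsv)
    y=(H>22)&(H<35)&(S>120)&(V>110)&(P[:,:,1]>.1)&(P[:,:,1]<.42)&(P[:,:,0]>.3)
    v,u=np.nonzero(y); print(n,'bay',rect(pts(c,u,v,0.001)))
    for r,a,m in topslab(c,.026,.055,(.56,.72,-.36,.36)): print(n,'case',r,a,m)
go(639,282,130,9)
E
```

```text
time_s: 23.4
eef_pos: [0.4423, 0.1822, 0.0068]
eef_rot: [0.0, 0.691, 0.723, -0.001]
wrist_force: [-0.9, -5.2, 2.2]
opening: 0.994
grasp_force: 2.6
time_s: 24.28
eef_pos: [0.4525, -0.0206, 0.1376]
eef_rot: [0.001, 0.693, 0.721, 0.001]
wrist_force: [-0.4, -0.2, -0.2]
opening: 0.994
grasp_force: 0.0
pallet? [261. 209.] 1974 [438.7 275.8 170.2 132.  -87.5]
top bay [438.4 275.7 216.4 177.  -87.5]
top case [639.2 280.7 111.4  60.3   9.2] 562 [0.6386 0.2806 0.0359]
top case [ 6.352e+02 -1.462e+02  1.128e+02  6.100e+01  2.000e-01] 447 [ 0.6445 -0.149   0.0358]
top case [ 636.3 -287.7   53.3   46.5    6.9] 125 [ 0.6394 -0.2882  0.0312]
pallet? [298. 173.] 1096 [434.6 279.1 181.2 130.  -88.4]
side bay [438.7 276.  219.  178.1 -87.4]
side case [666.9 277.1  84.2  55.9  60.5] 167 [0.6622 0.2777 0.0359]
side case [654.3 144.   85.3  56.3  -7.2] 213 [0.6533 0.143  0.0309]
side case [ 6.343e+02 -1.446e+02  1.135e+02  6.520e+01 -2.000e-01] 558 [ 0.6318 -0.1463  0.0356]
side case [ 649.8 -286.5   89.6   52.8   -9.3] 363 [ 0.6503 -0.2867  0.0305]
at [451.5 -17.1 136.7] yaw 92.48 t 24.4 | rel [1.4532 1.0014 0.0353] twist 0.9714
```

The pallet is at (438.7,275.8) with yaw 2.5°, which matches the bay to within 1 mm. Now the stacking, starting with the left large case.

```bash
python3 -m handwheel '[[[0.2,0.1,0,0.11],[0.4,0.3,0,0.23],[0.6,0.5,0,0.35],[0.8,0.7,0,0.47],[1,0.9,0,0.59],[1,1,0,0.71],[1,1,0,0.83],[1,1,0,0.94],[1,1,0,0.971],[1,1,0,0.971]]]' 85
python3 -c "
from h import *
go(639.5,281.3,12,9.1)"
```

```text
time_s: 25.62
eef_pos: [0.641, 0.1946, 0.136]
eef_rot: [-0.0, 0.997, 0.082, -0.001]
wrist_force: [0.6, -0.2, -0.2]
opening: 0.998
grasp_force: 0.0
at [641.  194.6 136. ] yaw 9.38 t 25.6 | rel [ 0.0644 -0.4286  0.6204] twist 0.0032
```

```bash
python3 -m handwheel '[[[0.06,-0.2,0,0.003],[0.064,-0.429,0,0.003],[0.064,-0.429,0.2,0.003],[0.064,-0.429,0.4,0.003],[0.064,-0.429,0.55,0.003],[0.064,-0.429,0.615,0.003],[0.064,-0.429,0.615,0.003],[0.064,-0.429,0.615,0.003]]]'
python3 -c "
from h import *
go(639.5,281.3,12,9.1)"
```

```text
time_s: 26.62
eef_pos: [0.6423, 0.2795, 0.0156]
eef_rot: [-0.0, 0.997, 0.078, 0.001]
wrist_force: [1.3, 0.5, -0.1]
opening: 0.997
grasp_force: 0.0
at [642.3 279.5  15.6] yaw 8.97 t 26.6 | rel [-0.0123 -0.0109  0.0181] twist -0.0016
```

```bash
python3 -m handwheel '[[[-0.012,-0.011,0.012,0],[-0.012,-0.011,0.012,0],[-0.012,-0.011,0.012,0]]]'
python3 -m handwheel '[[[0,0,0,0],[0,0,0,0],[0,0,0,0],[0,0,0,0],[0,0,0,0],[0,0,0,0]]]' 45
python3 -m handwheel '[[[0,0,-0.2,0],[0,0,-0.4,0],[0,0,-0.6,0],[0,0,-0.6,0]]]'
python3 -c "
from h import *
go(438.7,275.8,130,92.5)"
```

```text
time_s: 27.0
eef_pos: [0.6386, 0.2808, 0.0119]
eef_rot: [-0.0, 0.997, 0.078, 0.0]
wrist_force: [0.1, 0.4, -0.0]
opening: 0.993
grasp_force: 0.0
time_s: 27.75
eef_pos: [0.6389, 0.281, 0.0121]
eef_rot: [-0.0, 0.997, 0.078, 0.001]
wrist_force: [0.1, 0.7, 5.6]
opening: 0.693
grasp_force: 67.6
time_s: 28.25
eef_pos: [0.6404, 0.2811, 0.1346]
eef_rot: [-0.0, 0.997, 0.078, 0.003]
wrist_force: [1.3, 0.8, -3.2]
opening: 0.688
grasp_force: 66.9
at [640.4 281.1 134.6] yaw 8.94 t 28.2 | rel [-1.0003 -0.1306  0.0175] twist -0.9723
```

```bash
python3 -m handwheel '[[[-0.2,0,0,-0.11],[-0.4,0,0,-0.22],[-0.6,-0.13,0,-0.34],[-0.8,-0.13,0,-0.46],[-1,-0.13,0,-0.58],[-1,-0.13,0,-0.7],[-1,-0.13,0,-0.82],[-1,-0.13,0,-0.93],[-1,-0.13,0,-0.972],[-1,-0.13,0,-0.972]]]'
python3 -c "
from h import *
go(438.7,275.8,40,92.5)
c=cam('side');pallet(c)
for r,a,m in topslab(c,.14,.172,(.3,.6,.1,.45)): print('case',r,a,m)
c=cam('top')
for r,a,m in topslab(c,.14,.172,(.3,.6,.1,.45)): print('case',r,a,m)
"
```

```text
time_s: 29.5
eef_pos: [0.4352, 0.2747, 0.1292]
eef_rot: [-0.001, 0.692, 0.722, -0.002]
wrist_force: [-0.2, -0.4, -2.2]
opening: 0.691
grasp_force: 66.7
at [435.2 274.7 129.2] yaw 92.43 t 29.5 | rel [0.0054 0.0194 0.446 ] twist -0.0008
pallet? [299. 174.] 1081 [436.4 276.8 181.2 131.4 -86.8]
case [435.4 263.4 100.9  84.1 -72.2] 387 [0.4343 0.2597 0.1526]
case [419.7 311.1  32.   31.2  -2.1] 84 [0.4178 0.3143 0.1536]
```

```bash
python3 -m handwheel '[[[0.005,0.019,0.15,0],[0.005,0.019,0.3,0],[0.005,0.019,0.4,0],[0.005,0.019,0.43,0],[0.005,0.019,0.43,0],[0.005,0.019,0.43,0]]]'
python3 -c "
from h import *
go(438.7,275.8,38,92.5)"
```

```text
time_s: 30.35
eef_pos: [0.4413, 0.2768, 0.0464]
eef_rot: [0.0, 0.692, 0.722, 0.001]
wrist_force: [-0.9, 0.3, -2.9]
opening: 0.691
grasp_force: 66.6
at [441.3 276.8  46.4] yaw 92.46 t 30.4 | rel [-0.0045 -0.0134  0.0421] twist -0.0004
```

```bash
python3 -m handwheel '[[[0,0,0,0],[0,0,0.02,0],[0,0,0.02,0],[0,0,0.02,0]]]'
python3 -c "
from h import *
go(438.7,275.8,38,92.5)"
```

```text
time_s: 30.85
eef_pos: [0.4405, 0.2765, 0.0414]
eef_rot: [-0.0, 0.692, 0.722, -0.0]
wrist_force: [-1.1, -0.1, -2.9]
opening: 0.691
grasp_force: 66.6
at [440.5 276.5  41.4] yaw 92.47 t 30.9 | rel [-0.0031 -0.0092  0.0172] twist -0.0003
```

```bash
python3 -m handwheel '[[[-0.003,-0.009,0,0],[-0.003,-0.009,0.01,0],[-0.003,-0.009,0.01,0],[-0.003,-0.009,0.01,0]]]'
python3 -m handwheel '[[[0,0,0.006,0],[0,0,0.006,0],[0,0,0.006,0]]]'
python3 -c "
from h import *
go(438.7,275.8,37,92.5)"
```

```text
time_s: 31.35
eef_pos: [0.4388, 0.2759, 0.0395]
eef_rot: [-0.0, 0.692, 0.722, -0.0]
wrist_force: [-0.5, -0.3, -2.0]
opening: 0.694
grasp_force: 66.6
time_s: 31.72
eef_pos: [0.4388, 0.2758, 0.0383]
eef_rot: [-0.0, 0.692, 0.722, -0.0]
wrist_force: [0.5, -0.0, -3.5]
opening: 0.688
grasp_force: 66.6
at [438.8 275.8  38.3] yaw 92.47 t 31.7 | rel [-0.0002 -0.0004  0.0064] twist -0.0003
```

```bash
python3 -m handwheel '[[[0,0,0.006,0],[0,0,0.006,0],[0,0,0.006,0]]]'
python3 -m handwheel '[[[0,0,0.003,0],[0,0,0.003,0]]]'
```

```text
time_s: 32.1
eef_pos: [0.4388, 0.2758, 0.0371]
eef_rot: [-0.0, 0.692, 0.722, -0.0]
wrist_force: [0.3, -0.9, -3.5]
opening: 0.689
grasp_force: 66.7
time_s: 32.35
eef_pos: [0.4388, 0.2759, 0.037]
eef_rot: [-0.0, 0.692, 0.722, -0.0]
wrist_force: [-3.2, -1.1, 5.4]
opening: 0.692
grasp_force: 67.7
```

```bash
python3 -m handwheel '[[[0,0,0,0],[0,0,0,0],[0,0,0,0],[0,0,0,0],[0,0,0,0]]]' 85
python3 -m handwheel '[[[0,0,-0.2,0],[0,0,-0.45,0],[-0.3,0,-0.55,0],[-0.6,0,-0.55,0],[-0.9,0.2,-0.55,0],[-1,0.4,-0.55,0],[-1,0.5,-0.55,0],[-1,0.5,-0.55,0]]]'
python3 - <<'E'
from h import *
for n in('top','side'):
    c=cam(n); save(c,n+'6.png'); pallet(c)
    for r,a,m in topslab(c,.053,.07,(.3,.56,.1,.45)): print(n,'stack',r,a,m)
    for r,a,m in topslab(c,.026,.055,(.56,.72,-.36,.36)): print(n,'case',r,a,m)
go(634.7,-145.2,140,-0.5)
E
```

```text
time_s: 32.98
eef_pos: [0.4388, 0.2759, 0.0365]
eef_rot: [0.0, 0.692, 0.722, 0.0]
wrist_force: [0.3, -0.0, -0.4]
opening: 0.996
grasp_force: 0.0
time_s: 33.98
eef_pos: [0.5482, 0.0797, 0.1463]
eef_rot: [0.0, 0.692, 0.722, 0.0]
wrist_force: [0.1, 0.3, -0.2]
opening: 0.995
grasp_force: 0.0
pallet? [260. 210.] 1230 [436.3 273.4 170.5 132.4 -87.1]
top stack [437.1 273.3 110.   60.7 -87.6] 590 [0.4369 0.2719 0.0609]
top case [ 636.1 -146.2  113.    60.5   -0.7] 551 [ 0.6338 -0.1462  0.0358]
top case [ 669.1 -290.8   45.6   39.4   85.6] 97 [ 0.6719 -0.2902  0.0307]
pallet? [299. 177.] 758 [434.4 276.4 179.2 134.3 -88.1]
side stack [434.8 276.4 120.   62.9 -87.8] 366 [0.4338 0.272  0.0609]
side case [652.9 142.9  87.3  54.8 -11.9] 171 [0.6579 0.1371 0.0308]
side case [ 634.5 -143.8  112.9   65.1   -1.3] 566 [ 0.632  -0.1461  0.0356]
side case [ 650.1 -286.4   89.2   52.4   -8.3] 339 [ 0.6489 -0.2873  0.0305]
at [546.4  80.6 146. ] yaw 92.5 t 34.1 | rel [-1.1474  0.3922  0.0289] twist 1.0821
```

View pics/top6.png

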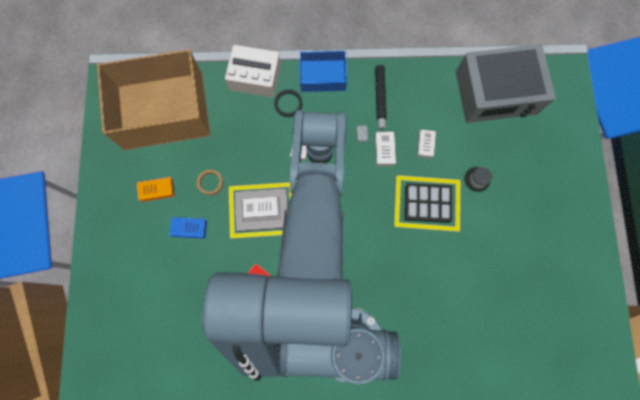

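The first large case sits centred on the pallet outline at (261,207). Next is large B at (385,148).

```bash
python3 -m handwheel '[[[-0.3,0.1,0,0.12],[-0.6,0.2,0,0.24],[-0.9,0.3,0,0.36],[-1,0.39,0,0.48],[-1,0.39,0,0.6],[-1,0.39,0,0.72],[-1,0.39,0,0.84],[-1,0.39,0,0.96],[-1,0.39,0,1],[-1,0.39,0,1]]]'
python3 -m handwheel '[[[0,0.12,0,0.083],[0,0.12,0,0.083],[0,0.12,0,0.083]]]'
python3 - <<'E'
from h import *
go(634.8,-145.4,12,-0.6)
c=cam('top'); pallet(c)
for r,a,m in topslab(c,.053,.07,(.3,.56,.1,.45)): print('stack',r,a,m)
P=cloud(c); hsv=cv2.cvtColor(c['color'],cv2.COLOR_RGB2HSV);H,S,V=cv2.split(hsv)
y=(H>22)&(H<35)&(S>120)&(V>110)&(P[:,:,1]>.1)&(P[:,:,1]<.42)&(P[:,:,0]>.3)
v,u=np.nonzero(y); print('bay',rect(pts(c,u,v,0.001)))
E
```

```text
time_s: 35.33
eef_pos: [0.6331, -0.115, 0.1465]
eef_rot: [-0.0, 0.998, 0.058, -0.0]
wrist_force: [-0.1, 0.4, 0.4]
opening: 1.0
grasp_force: 0.0
time_s: 35.7
eef_pos: [0.6363, -0.1392, 0.1463]
eef_rot: [-0.0, 1.0, -0.004, -0.0]
wrist_force: [-0.2, -0.6, 0.8]
opening: 0.998
grasp_force: 0.0
at [ 636.3 -139.2  146.3] yaw -0.44 t 35.7 | rel [-0.0067  0.0316  0.6717] twist 0.0018
pallet? [248. 207.] 634 [436.9 273.6 170.3 131.1 -87.3]
stack [436.2 294.6  62.   60.5  89.7] 305 [0.4378 0.2983 0.0608]
bay [438.6 276.3 215.4 176.5 -87.3]
```

```bash
python3 -m handwheel '[[[-0.007,0.031,0.2,0.002],[-0.007,0.031,0.4,0.002],[-0.007,0.031,0.55,0.002],[-0.007,0.031,0.65,0.002],[-0.007,0.031,0.668,0.002],[-0.007,0.031,0.668,0.002],[-0.007,0.031,0.668,0.002]]]'
python3 -c "
from h import *
go(634.8,-145.4,12,-0.6)"
```

```text
time_s: 36.62
eef_pos: [0.6363, -0.1465, 0.0145]
eef_rot: [0.001, 1.0, -0.007, 0.001]
wrist_force: [-0.4, 0.3, 0.3]
opening: 0.998
grasp_force: 0.0
at [ 636.3 -146.5   14.5] yaw -0.76 t 36.6 | rel [-0.0077 -0.0054  0.0126] twist -0.0019
```

```bash
python3 -m handwheel '[[[-0.005,-0.005,0.01,0],[-0.005,-0.005,0.01,0],[-0.005,-0.005,0.01,0]]]'
python3 -m handwheel '[[[0,0,0,0],[0,0,0,0],[0,0,0,0],[0,0,0,0],[0,0,0,0],[0,0,0,0]]]' 45
python3 -m handwheel '[[[0,0,-0.2,0],[0,0,-0.4,0],[0,0,-0.65,0],[0,0,-0.65,0]]]'
python3 -c "
from h import *
go(437.5,274,140,92.5)"
```

```text
time_s: 37.0
eef_pos: [0.6342, -0.1451, 0.011]
eef_rot: [0.0, 1.0, -0.007, 0.0]
wrist_force: [-0.3, 0.2, -0.2]
opening: 0.995
grasp_force: 0.0
time_s: 37.75
eef_pos: [0.6345, -0.1452, 0.0113]
eef_rot: [0.0, 1.0, -0.007, 0.0]
wrist_force: [0.0, 0.0, 4.8]
opening: 0.688
grasp_force: 66.9
time_s: 38.25
eef_pos: [0.6366, -0.1461, 0.1451]
eef_rot: [0.002, 1.0, -0.007, 0.003]
wrist_force: [0.4, -0.9, -3.4]
opening: 0.694
grasp_force: 66.8
at [ 636.6 -146.1  145.1] yaw -0.77 t 38.2 | rel [-1.0236 -2.0871  0.012 ] twist -1.0852
```

```bash
python3 -m handwheel '[[[-0.13,-0.25,0,0],[-0.25,-0.5,0,0],[-0.38,-0.75,0,0],[-0.5,-1,0,0],[-0.5,-1,0,0]]]'
python3 -m handwheel '[[[-0.13,-0.2,0,-0.12],[-0.25,-0.4,0,-0.24],[-0.38,-0.6,0,-0.36],[-0.52,-0.8,0,-0.48],[-0.52,-1,0,-0.6],[-0.52,-1,0,-0.72],[-0.52,-1,0,-0.84],[-0.52,-1,0,-0.96],[-0.52,-1,0,-1],[-0.52,-1,0,-1]]]'
python3 - <<'E'
from h import *
go(437.3,274,80,92.5)
c=cam('top'); pallet(c); c=cam('side');pallet(c)
for r,a,m in topslab(c,.053,.07,(.3,.56,.1,.45)): print('stack',r,a,m)
E
```

```text
time_s: 38.88
eef_pos: [0.5329, 0.0597, 0.138]
eef_rot: [-0.001, 1.0, -0.005, -0.003]
wrist_force: [0.4, -0.4, -3.0]
opening: 0.691
grasp_force: 66.8
time_s: 40.12
eef_pos: [0.4352, 0.2567, 0.1394]
eef_rot: [-0.0, 0.737, 0.676, -0.001]
wrist_force: [0.2, -0.6, -3.7]
opening: 0.692
grasp_force: 66.8
at [435.2 256.7 139.4] yaw 85.09 t 40.1 | rel [0.0872 0.0037 0.2967] twist -0.0862
pallet? [298. 178.] 707 [434.9 274.1 176.5 131.3 -87.6]
stack [434.7 273.3 115.7  62.1 -86.7] 276 [0.4301 0.2626 0.061 ]
```

```bash
python3 -m handwheel '[[[0.05,0.004,0,-0.086],[0.087,0.004,0.1,-0.086],[0.087,0.004,0.2,-0.086],[0.087,0.004,0.27,-0.086],[0.087,0.004,0.27,-0.086],[0.087,0.004,0.27,-0.086],[0.087,0.004,0.27,-0.086],[0.087,0.004,0.27,-0.086]]]'
python3 -c "
from h import *
go(437.3,274,74,92.5)"
```

```text
time_s: 41.22
eef_pos: [0.4383, 0.275, 0.0875]
eef_rot: [0.0, 0.691, 0.723, 0.001]
wrist_force: [0.2, -0.1, -2.9]
opening: 0.692
grasp_force: 66.8
at [438.3 275.   87.5] yaw 92.56 t 41.2 | rel [-0.0049 -0.0055  0.0677] twist 0.0006
```

```bash
python3 -m handwheel '[[[-0.004,-0.004,0.03,0],[-0.005,-0.005,0.055,0],[-0.005,-0.005,0.06,0],[-0.005,-0.005,0.06,0],[-0.005,-0.005,0.06,0]]]'
python3 -m handwheel '[[[0,0,0.004,0],[0,0,0.004,0],[0,0,0.004,0]]]'
python3 -m handwheel '[[[0,0,0.004,0],[0,0,0.004,0],[0,0,0.004,0]]]'
python3 -c "
from h import *
go(437.3,274,74,92.5)"
```

```text
time_s: 41.85
eef_pos: [0.4371, 0.2739, 0.075]
eef_rot: [0.0, 0.691, 0.723, 0.0]
wrist_force: [0.2, -0.4, -2.7]
opening: 0.694
grasp_force: 66.8
time_s: 42.22
eef_pos: [0.4369, 0.2739, 0.0741]
eef_rot: [0.0, 0.691, 0.723, 0.0]
wrist_force: [-0.0, -0.8, -3.4]
opening: 0.694
grasp_force: 66.8
time_s: 42.6
eef_pos: [0.4369, 0.2738, 0.0733]
eef_rot: [0.0, 0.691, 0.723, -0.0]
wrist_force: [0.1, 0.3, -2.6]
opening: 0.689
grasp_force: 66.8
at [436.9 273.8  73.3] yaw 92.56 t 42.6 | rel [ 0.0008  0.002  -0.0036] twist 0.0007
```

```bash
python3 -m handwheel '[[[0,0,0.004,0],[0,0,0.004,0]]]'
python3 -m handwheel '[[[0,0,0.003,0],[0,0,0.003,0]]]'
```

```text
time_s: 42.85
eef_pos: [0.4369, 0.2738, 0.0724]
eef_rot: [-0.0, 0.691, 0.723, -0.0]
wrist_force: [0.5, -0.5, -3.3]
opening: 0.692
grasp_force: 66.8
time_s: 43.1
eef_pos: [0.437, 0.2739, 0.0722]
eef_rot: [0.0, 0.691, 0.723, 0.0]
wrist_force: [-1.5, -0.6, 2.2]
opening: 0.691
grasp_force: 67.5
```

```bash
python3 -m handwheel '[[[0,0,0,0],[0,0,0,0],[0,0,0,0],[0,0,0,0],[0,0,0,0]]]' 85
python3 -m handwheel '[[[0,0,-0.2,0],[0,0,-0.4,0],[-0.3,0,-0.5,0],[-0.6,0,-0.5,0],[-0.9,0,-0.5,0],[-1,0,-0.5,0],[-1,0,-0.5,0]]]'
python3 - <<'E'
from h import *
for n in('top','side'):
    c=cam(n); save(c,n+'7.png'); pallet(c)
    for r,a,m in topslab(c,.089,.106,(.3,.56,.1,.45)): print(n,'stack2',r,a,m)
    for r,a,m in topslab(c,.053,.07,(.3,.56,.1,.45)): print(n,'stack1',r,a,m)
    for r,a,m in topslab(c,.022,.04,(.56,.72,-.36,.36)): print(n,'case',r,a,m)
go(653,143,140,-12.8)
E
```

```text
time_s: 43.72
eef_pos: [0.4369, 0.2739, 0.0719]
eef_rot: [0.0, 0.691, 0.723, 0.0]
wrist_force: [-0.0, -0.0, 0.0]
opening: 0.994
grasp_force: 0.0
time_s: 44.6
eef_pos: [0.446, 0.0728, 0.172]
eef_rot: [0.0, 0.692, 0.722, 0.0]
wrist_force: [0.8, 0.1, -0.4]
opening: 0.995
grasp_force: 0.0
pallet? [263. 211.] 1175 [435.9 273.7 171.1 131.7 -87.1]
top stack2 [437.1 272.3 108.1  61.2 -88.1] 644 [0.437  0.2725 0.097 ]
top case [ 651.8 -288.4   89.3   51.1   -8.3] 364 [ 0.651  -0.2877  0.0301]
top case [654.3 142.   87.4  50.1 -11. ] 230 [0.6629 0.1456 0.03  ]
pallet? [298. 179.] 665 [434.3 274.6 184.  131.5 -86.9]
side stack2 [424.2 283.1 115.2  49.7  71.8] 185 [0.4256 0.2908 0.0969]
side case [652.9 144.2  89.7  54.8 -13. ] 272 [0.6516 0.1424 0.0298]
side case [ 650.1 -285.1   90.6   56.4   -7.9] 435 [ 0.6486 -0.2878  0.0297]
at [445.8  74.5 171.9] yaw 92.53 t 44.7 | rel [0.2964 1.0502 0.1595] twist 1.2256
```

View pics/side7.png

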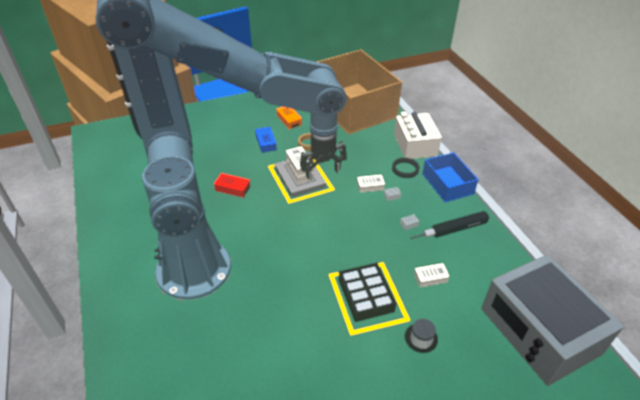

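Two large cases are stacked in line at (300,160), with top centres within 1 mm of each other. Next is small A at (371,182).

```bash
python3 -m handwheel '[[[0.1,0.2,0,0.12],[0.2,0.4,0,0.24],[0.29,0.6,0,0.36],[0.29,0.8,0,0.48],[0.29,1,0,0.6],[0.29,1,0,0.72],[0.29,1,0,0.84],[0.29,1,0,0.96],[0.29,1,0,1],[0.29,1,0,1]]]'
python3 -m handwheel '[[[0,0,0,0.12],[0,0,0,0.226],[0,0,0,0.226],[0,0,0,0.226]]]'
python3 -c "
from h import *
go(653.3,143,12,-12.8)"
```

```text
time_s: 45.95
eef_pos: [0.6426, 0.1428, 0.1714]
eef_rot: [-0.0, 0.998, 0.059, -0.0]
wrist_force: [0.7, -0.4, 0.3]
opening: 0.993
grasp_force: 0.0
time_s: 46.45
eef_pos: [0.6429, 0.1415, 0.1718]
eef_rot: [-0.0, 0.994, -0.109, -0.0]
wrist_force: [-0.9, -0.0, 0.3]
opening: 0.994
grasp_force: 0.0
at [642.9 141.5 171.8] yaw -12.56 t 46.5 | rel [ 0.0491 -0.0186  0.7989] twist 0.0028
```

```bash
python3 -m handwheel '[[[0.045,-0.017,0.2,0.003],[0.045,-0.017,0.45,0.003],[0.045,-0.017,0.65,0.003],[0.045,-0.017,0.77,0.003],[0.045,-0.017,0.795,0.003],[0.045,-0.017,0.795,0.003],[0.045,-0.017,0.795,0.003],[0.045,-0.017,0.795,0.003]]]'
python3 -c "
from h import *
go(653.3,143,12,-12.8)"
```

```text
time_s: 47.45
eef_pos: [0.6536, 0.1423, 0.0144]
eef_rot: [-0.0, 0.994, -0.114, 0.001]
wrist_force: [0.3, -0.1, 0.2]
opening: 0.996
grasp_force: 0.0
at [653.6 142.3  14.4] yaw -13.04 t 47.5 | rel [-0.0021 -0.0029  0.0119] twist -0.0028
```

```bash
python3 -m handwheel '[[[0,0,0.008,0],[0,0,0.008,0]]]'
python3 -m handwheel '[[[0,0,0,0],[0,0,0,0],[0,0,0,0],[0,0,0,0],[0,0,0,0],[0,0,0,0]]]' 35
python3 -m handwheel '[[[0,0,-0.2,0],[0,0,-0.4,0],[0,0,-0.65,0],[0,0,-0.8,0],[0,0,-0.8,0]]]'
python3 -c "
from h import *
go(437,274.3,150,92.5)"
```

```text
time_s: 47.7
eef_pos: [0.6525, 0.1422, 0.0114]
eef_rot: [-0.0, 0.994, -0.114, -0.0]
wrist_force: [0.3, -0.4, 1.2]
opening: 0.993
grasp_force: 0.0
time_s: 48.45
eef_pos: [0.653, 0.1423, 0.0117]
eef_rot: [-0.0, 0.994, -0.114, 0.0]
wrist_force: [0.8, 1.5, 4.4]
opening: 0.573
grasp_force: 64.9
time_s: 49.08
eef_pos: [0.6538, 0.1422, 0.1735]
eef_rot: [-0.0, 0.994, -0.114, 0.002]
wrist_force: [0.4, 0.3, -2.6]
opening: 0.577
grasp_force: 64.4
at [653.8 142.2 173.5] yaw -13.07 t 49.1 | rel [-1.2059 -0.3982  0.1127] twist -1.2283
```

```bash
python3 -m handwheel '[[[-0.2,-0.1,0,-0.12],[-0.4,-0.2,0,-0.24],[-0.6,-0.3,0,-0.36],[-0.8,-0.398,0,-0.48],[-1,-0.398,0,-0.6],[-1,-0.398,0,-0.72],[-1,-0.398,0,-0.84],[-1,-0.398,0,-0.96],[-1,-0.398,0,-1],[-1,-0.398,0,-1]]]'
python3 -m handwheel '[[[0,0,0,-0.12],[0,0,0,-0.228],[0,0,0,-0.228],[0,0,0,-0.228]]]'
python3 -c "
from h import *
go(437,274.3,109,92.5)"
```

```text
time_s: 50.32
eef_pos: [0.4741, 0.2644, 0.1686]
eef_rot: [-0.001, 0.805, 0.594, -0.002]
wrist_force: [-0.3, -0.8, -2.2]
opening: 0.574
grasp_force: 64.3
time_s: 50.82
eef_pos: [0.4753, 0.2648, 0.1705]
eef_rot: [-0.0, 0.693, 0.721, -0.001]
wrist_force: [-0.3, 0.1, -2.4]
opening: 0.577
grasp_force: 64.3
at [475.3 264.8 170.5] yaw 92.26 t 50.8 | rel [ 0.055  -0.1892  0.3077] twist -0.0028
```

```bash
python3 -m handwheel '[[[0.055,-0.189,0,-0.003],[0.055,-0.189,0,-0.003],[0.055,-0.189,0.1,-0.003],[0.055,-0.189,0.2,-0.003],[0.055,-0.189,0.25,-0.003],[0.055,-0.189,0.25,-0.003],[0.055,-0.189,0.25,-0.003]]]'
python3 -c "
from h import *
go(437,274.3,109,92.5)"
```

```text
time_s: 51.7
eef_pos: [0.4382, 0.2745, 0.122]
eef_rot: [0.0, 0.69, 0.724, 0.001]
wrist_force: [0.5, -0.3, -1.2]
opening: 0.57
grasp_force: 64.2
at [438.2 274.5 122. ] yaw 92.7 t 51.7 | rel [-0.0007 -0.0061  0.065 ] twist 0.0024
```

```bash
python3 -m handwheel '[[[-0.001,-0.005,0.03,0.002],[-0.001,-0.005,0.05,0.002],[-0.001,-0.005,0.055,0.002],[-0.001,-0.005,0.055,0.002],[-0.001,-0.005,0.055,0.002]]]'
python3 -m handwheel '[[[0,0,0.004,0],[0,0,0.004,0],[0,0,0.004,0]]]'
python3 -c "
from h import *
go(437,274.3,109,92.5)"
```

```text
time_s: 52.32
eef_pos: [0.4367, 0.2741, 0.1104]
eef_rot: [0.0, 0.691, 0.723, 0.0]
wrist_force: [0.8, -0.0, -1.8]
opening: 0.575
grasp_force: 64.3
time_s: 52.7
eef_pos: [0.4366, 0.2741, 0.1095]
eef_rot: [0.0, 0.691, 0.723, 0.0]
wrist_force: [0.5, -0.7, -1.7]
opening: 0.574
grasp_force: 64.3
at [436.6 274.1 109.5] yaw 92.56 t 52.7 | rel [0.0009 0.0023 0.0025] twist 0.0007
```

```bash
python3 -m handwheel '[[[0,0,0.004,0],[0,0,0.004,0]]]'
python3 -m handwheel '[[[0,0,0.002,0],[0,0,0.002,0]]]'
```

```text
time_s: 52.95
eef_pos: [0.4366, 0.2741, 0.1087]
eef_rot: [0.0, 0.691, 0.723, 0.0]
wrist_force: [0.1, 0.5, -2.2]
opening: 0.569
grasp_force: 64.3
time_s: 53.2
eef_pos: [0.4366, 0.2741, 0.1087]
eef_rot: [0.0, 0.691, 0.723, 0.0]
wrist_force: [-1.1, -1.0, 4.1]
opening: 0.578
grasp_force: 64.9
```

```bash
python3 -m handwheel '[[[0,0,0,0],[0,0,0,0],[0,0,0,0],[0,0,0,0],[0,0,0,0]]]' 85
python3 -m handwheel '[[[0,0,-0.2,0],[0,0,-0.35,0],[-0.3,0,-0.45,0],[-0.6,0.1,-0.45,0],[-0.9,0.2,-0.45,0],[-1,0.3,-0.45,0],[-1,0.3,-0.45,0]]]'
python3 -m handwheel '[[[-0.3,0,0,0.12],[-0.6,0.2,0,0.24],[-0.9,0.3,0,0.36],[-1,0.4,0,0.48],[-1,0.5,0,0.6],[-1,0.6,0,0.72],[-1,0.7,0,0.84],[-1,0.75,0,0.96],[-1,0.75,0,1],[-1,0.75,0,1]]]'
python3 - <<'E'
from h import *
for n in('top','side'):
    c=cam(n); save(c,n+'8.png'); pallet(c)
    for r,a,m in topslab(c,.119,.135,(.3,.56,.1,.45)): print(n,'stack3',r,a,m)
    for r,a,m in topslab(c,.089,.106,(.3,.56,.1,.45)): print(n,'stack2',r,a,m)
    for r,a,m in topslab(c,.022,.04,(.56,.72,-.36,.36)): print(n,'case',r,a,m)
go(650.8,-287,12,-8.4)
E
```

```text
time_s: 53.82
eef_pos: [0.4365, 0.2741, 0.1083]
eef_rot: [-0.0, 0.691, 0.723, 0.0]
wrist_force: [0.4, -0.2, 0.4]
opening: 0.996
grasp_force: 0.0
time_s: 54.7
eef_pos: [0.5065, 0.0751, 0.1984]
eef_rot: [0.0, 0.692, 0.722, 0.0]
wrist_force: [-0.2, 0.3, -0.3]
opening: 0.994
grasp_force: 0.0
time_s: 55.95
eef_pos: [0.6639, -0.1146, 0.1979]
eef_rot: [-0.0, 0.998, 0.059, -0.0]
wrist_force: [-0.6, -1.0, 0.1]
opening: 1.002
grasp_force: 0.0
pallet? [253. 204.] 564 [436.4 273.2 169.9 130.6 -87.2]
top stack3 [435.6 290.3  51.9  50.4   0.7] 217 [0.4375 0.2946 0.1272]
top case [ 652.1 -289.1   90.4   49.5   -8.5] 330 [ 0.6516 -0.2882  0.0299]
pallet? [298. 178.] 687 [434.3 274.1 178.7 133.2 -88.2]
side stack3 [433.7 275.4  94.5  52.4  89.9] 254 [0.434  0.2724 0.1266]
side stack2 [428.  238.4  80.2  50.1 -33.3] 119 [0.4308 0.2346 0.0969]
side case [ 650.  -285.8   88.9   53.    -8.3] 441 [ 0.6486 -0.2876  0.0296]
at [ 663.9 -115.1  198.1] yaw 6.75 t 56.0 | rel [-0.1657  0.8462  0.9303] twist 0.1763
```

View pics/side8.png

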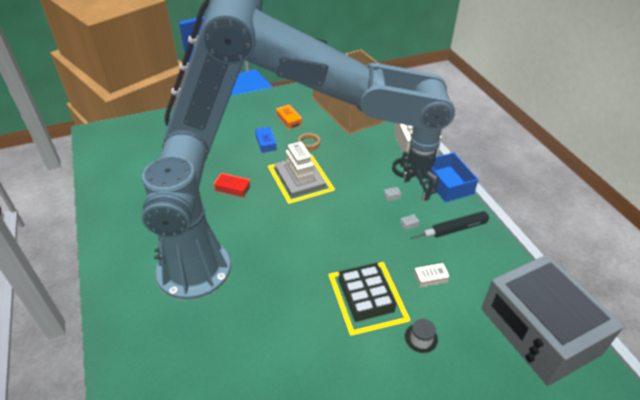

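Three cases are stacked at (300,160), tidy in the side view. The last is small B at (432,273).

```bash
python3 -m handwheel '[[[-0.08,0.3,0,0.1],[-0.12,0.6,0,0.176],[-0.16,0.846,0.1,0.176],[-0.166,0.846,0.3,0.176],[-0.166,0.846,0.55,0.176],[-0.166,0.846,0.75,0.176],[-0.166,0.846,0.88,0.176],[-0.166,0.846,0.91,0.176],[-0.166,0.846,0.91,0.176]]]'
python3 -c "
from h import *
go(651,-287,12,-8.4)"
```

```text
time_s: 57.18
eef_pos: [0.651, -0.288, 0.0168]
eef_rot: [0.0, 0.997, -0.074, 0.0]
wrist_force: [0.9, 0.2, 0.9]
opening: 0.993
grasp_force: 0.0
at [ 651.  -288.    16.8] yaw -8.47 t 57.2 | rel [-0.0007 -0.0049  0.0242] twist -0.0009
```

```bash
python3 -m handwheel '[[[0,-0.002,0.02,0],[0,-0.002,0.022,0],[0,-0.002,0.022,0]]]'
python3 -m handwheel '[[[0,0,0,0],[0,0,0,0],[0,0,0,0],[0,0,0,0],[0,0,0,0],[0,0,0,0]]]' 35
python3 -m handwheel '[[[0,0,-0.2,0],[0,0,-0.4,0],[0,0,-0.65,0],[0,0,-0.85,0],[0,0,-0.95,0],[0,0,-0.95,0]]]'
python3 -c "
from h import *
go(436.8,274.2,200,92.5)"
```

```text
time_s: 57.55
eef_pos: [0.6511, -0.2878, 0.0126]
eef_rot: [0.0, 0.997, -0.074, 0.0]
wrist_force: [-0.8, -0.7, -0.3]
opening: 0.997
grasp_force: 0.0
time_s: 58.3
eef_pos: [0.6511, -0.2878, 0.0124]
eef_rot: [0.0, 0.997, -0.074, 0.0]
wrist_force: [0.3, -0.3, 4.5]
opening: 0.574
grasp_force: 64.7
time_s: 59.05
eef_pos: [0.6511, -0.2878, 0.2025]
eef_rot: [0.0, 0.997, -0.074, 0.001]
wrist_force: [-0.6, -0.4, -1.6]
opening: 0.574
grasp_force: 64.2
at [ 651.1 -287.8  202.5] yaw -8.51 t 59.0 | rel [-1.4756 -2.6207  0.0086] twist -1.1753
```

```bash
python3 -m handwheel '[[[-0.15,-0.25,0,0],[-0.3,-0.5,0,0],[-0.45,-0.75,0,0],[-0.49,-0.87,0,0],[-0.49,-0.87,0,0]]]'
python3 -m handwheel '[[[-0.15,-0.25,0,0],[-0.3,-0.5,0,0],[-0.45,-0.75,0,0],[-0.49,-0.87,0,0],[-0.49,-0.87,0,0]]]'
python3 -m handwheel '[[[-0.1,-0.2,0,-0.12],[-0.2,-0.4,0,-0.24],[-0.3,-0.6,0,-0.36],[-0.4,-0.8,0,-0.48],[-0.49,-0.87,0,-0.6],[-0.49,-0.87,0,-0.72],[-0.49,-0.87,0,-0.84],[-0.49,-0.87,0,-0.96],[-0.49,-0.87,0,-1],[-0.49,-0.87,0,-1]]]'
python3 -c "
from h import *
go(436.8,274.2,140,92.5)"
```

```text
time_s: 59.68
eef_pos: [0.5788, -0.0993, 0.2001]
eef_rot: [-0.0, 0.997, -0.073, -0.001]
wrist_force: [-0.0, -1.9, -1.6]
opening: 0.575
grasp_force: 64.2
time_s: 60.3
eef_pos: [0.5087, 0.086, 0.2013]
eef_rot: [0.0, 0.997, -0.073, -0.0]
wrist_force: [-0.1, -0.2, -1.8]
opening: 0.572
grasp_force: 64.2
time_s: 61.55
eef_pos: [0.4387, 0.2708, 0.2014]
eef_rot: [0.0, 0.781, 0.624, -0.0]
wrist_force: [0.0, -0.1, -1.6]
opening: 0.57
grasp_force: 64.1
at [438.7 270.8 201.4] yaw 77.28 t 61.5 | rel [ 0.0149 -0.013   0.307 ] twist -0.1771
```

```bash
python3 -m handwheel '[[[0.015,-0.013,0,-0.1],[0.015,-0.013,0,-0.177],[0.015,-0.013,0.1,-0.177],[0.015,-0.013,0.2,-0.177],[0.015,-0.013,0.25,-0.177],[0.015,-0.013,0.25,-0.177],[0.015,-0.013,0.25,-0.177],[0.015,-0.013,0.25,-0.177]]]'
python3 -c "
from h import *
go(436.8,274.2,140,92.5)"
```

```text
time_s: 62.55
eef_pos: [0.436, 0.2758, 0.1527]
eef_rot: [0.0, 0.691, 0.723, 0.001]
wrist_force: [-0.1, 0.3, -1.9]
opening: 0.572
grasp_force: 64.2
at [436.  275.8 152.7] yaw 92.64 t 62.5 | rel [-0.0082  0.0036  0.0637] twist 0.0016
```

```bash
python3 -m handwheel '[[[-0.006,0.004,0.03,0.002],[-0.006,0.004,0.05,0.002],[-0.006,0.004,0.056,0.002],[-0.006,0.004,0.056,0.002],[-0.006,0.004,0.056,0.002]]]'
python3 -m handwheel '[[[0,0,0.004,0],[0,0,0.004,0],[0,0,0.004,0]]]'
python3 -c "
from h import *
go(436.8,274.2,140,92.5)"
```

```text
time_s: 63.18
eef_pos: [0.4363, 0.2745, 0.1408]
eef_rot: [0.0, 0.692, 0.722, 0.0]
wrist_force: [0.3, -0.4, -0.9]
opening: 0.572
grasp_force: 64.2
time_s: 63.55
eef_pos: [0.4362, 0.2745, 0.1399]
eef_rot: [0.0, 0.692, 0.722, 0.0]
wrist_force: [0.2, -0.5, -1.3]
opening: 0.569
grasp_force: 64.2
at [436.2 274.5 139.9] yaw 92.48 t 63.5 | rel [-0.0015  0.0028 -0.0004] twist -0.0003
```

```bash
python3 -m handwheel '[[[0,0.002,0.003,0],[0,0.002,0.003,0]]]'
python3 -m handwheel '[[[0,0,0.002,0],[0,0,0.002,0]]]'
```

```text
time_s: 63.8
eef_pos: [0.4367, 0.2745, 0.1393]
eef_rot: [0.0, 0.692, 0.722, 0.0]
wrist_force: [-0.7, 0.7, -1.6]
opening: 0.571
grasp_force: 64.3
time_s: 64.05
eef_pos: [0.4367, 0.2745, 0.1393]
eef_rot: [0.0, 0.692, 0.722, 0.0]
wrist_force: [-1.9, -0.5, 2.7]
opening: 0.575
grasp_force: 64.8
```

Contact. I'll release, rise, move well clear, and inspect the full scene, including the tin.

```bash
python3 -m handwheel '[[[0,0,0,0],[0,0,0,0],[0,0,0,0],[0,0,0,0],[0,0,0,0]]]' 85
python3 -m handwheel '[[[0,0,-0.2,0],[0,0,-0.4,0],[-0.3,0,-0.45,0],[-0.6,0,-0.45,0],[-0.9,0,-0.45,0],[-1,0,-0.45,0],[-1,0,-0.45,0]]]'
python3 -m handwheel '[[[-0.3,0,0,0],[-0.6,0,0,0],[-0.9,0,0,0],[-1,0,0,0],[-1,0,0,0]]]'
python3 - <<'E'
from h import *
for n in('top','side'):
    c=cam(n); save(c,n+'9.png'); pallet(c)
    for r,a,m in topslab(c,.149,.166,(.3,.56,.1,.45)): print(n,'stack4',r,a,m)
    for r,a,m in topslab(c,.088,.106,(.3,.56,.1,.45)): print(n,'stack2',r,a,m)
    print(n,'tin',topslab(c,.047,.062,(.4,.62,-.55,-.38)))
    P=cloud(c); hsv=cv2.cvtColor(c['color'],cv2.COLOR_RGB2HSV);H,S,V=cv2.split(hsv)
    y=(H>22)&(H<35)&(S>120)&(V>110)&(P[:,:,1]>.1)&(P[:,:,1]<.42)&(P[:,:,0]>.3)
    v,u=np.nonzero(y); print('bay',rect(pts(c,u,v,0.001)))
    if n=='side': cv2.imwrite('pics/crop9.png',cv2.resize(c['color'][100:230,230:370,::-1],None,fx=5,fy=4.5,interpolation=cv2.INTER_CUBIC))
    else: cv2.imwrite('pics/cropt9.png',cv2.resize(c['color'][160:260,210:320,::-1],None,fx=5,fy=5,interpolation=cv2.INTER_CUBIC))
E
```

```text
time_s: 64.68
eef_pos: [0.4366, 0.2745, 0.1389]
eef_rot: [-0.0, 0.692, 0.722, -0.0]
wrist_force: [0.4, 1.1, -0.9]
opening: 0.998
grasp_force: 0.0
time_s: 65.55
eef_pos: [0.4454, 0.0734, 0.229]
eef_rot: [0.0, 0.693, 0.721, 0.0]
wrist_force: [-0.4, 0.1, -0.0]
opening: 0.999
grasp_force: 0.0
time_s: 66.18
eef_pos: [0.4542, -0.1254, 0.2287]
eef_rot: [-0.0, 0.692, 0.722, 0.0]
wrist_force: [-1.0, 0.4, -0.4]
opening: 0.998
grasp_force: 0.0
pallet? [263. 213.] 1105 [436.2 273.6 170.7 132.2 -87.1]
top stack4 [437.  273.   88.1  51.4 -87.6] 471 [0.4362 0.273  0.1569]
top stack2 [439.7 223.4  58.9  10.6   0.5] 74 [0.4386 0.2236 0.0968]
top tin [(array([ 524.4, -459.9,   57.8,   57.2,   -7.8]), np.int32(242), array([ 0.5247, -0.4603,  0.0542]))]
bay [438.6 275.7 216.5 176.8 -87.4]
pallet? [298. 178.] 683 [434.  275.2 179.5 130.9 -86.5]
side stack4 [434.7 272.2 100.6  51.2 -85.6] 258 [0.4334 0.2714 0.1563]
side stack2 [418.4 263.  118.6  55.8 -56.8] 151 [0.4261 0.2498 0.0971]
side tin [(array([ 523.3, -456.3,   62. ,   60.1,   20.8]), np.int32(397), array([ 0.5236, -0.4572,  0.0538]))]
bay [438.1 275.8 219.2 177.  -87.5]
```

View pics/crop9.png

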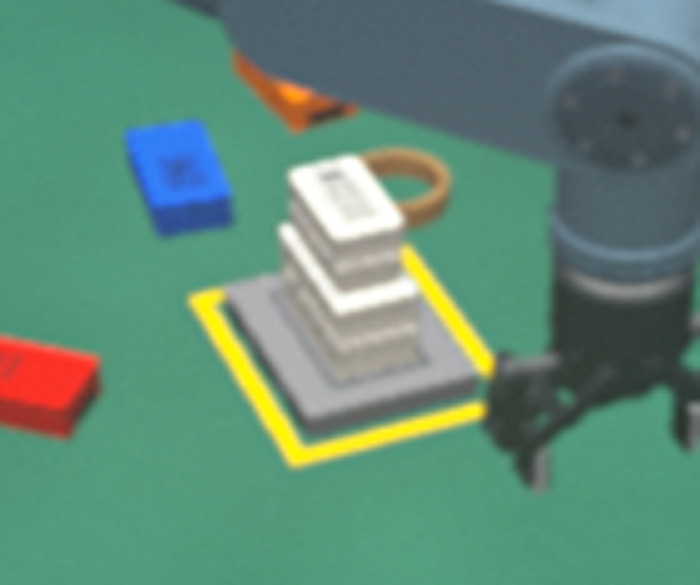

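View pics/top9.png

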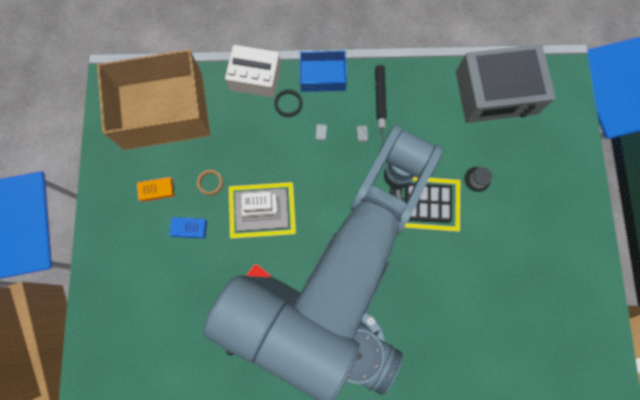

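View pics/cropt9.png

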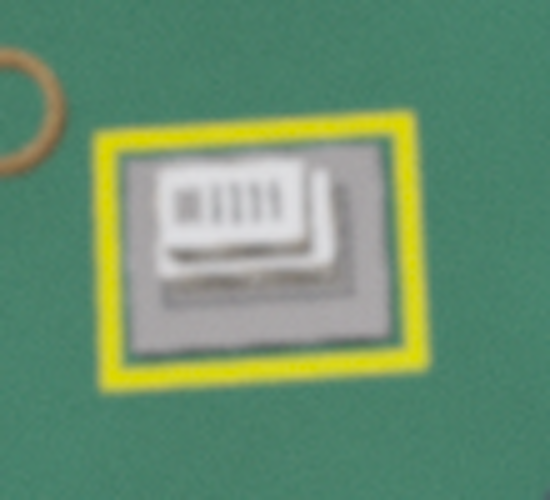

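The four-case column stands square on the pallet at (262,205), inside the tape. The tin is on the mat at (479,179), and the tray, tape roll and heat sinks are where they started.

```bash
python3 -c "
from bench import ctrl
print(ctrl.hand_in())"
```

```text
the job is handed in; nothing more can be done
None
```

The job is handed in at about 66 s of the 210 s allowed: the tin is on the mat, the pallet is in the left bay about 2 mm off centre, and all four white cases are stacked on its middle in one straight column, large below small.

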